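Make up a kit bin and hold the spring clip open over its job card

ROBOT

A 6-joint arm with a two-finger parallel gripper is mounted at the origin on a cart in front of the work surface, level with it; the furniture and walls round the work are solid. World frame = base frame: x ahead of the robot, y to its left, z up, the work surface at z = 0. Lengths are in m, angles in rad, forces in N, time in s.
With the tool pointing down it reaches from about 0.35 to 0.775 m from the base axis. Payload 5.5 kg.
Tool frame: the origin (TCP) lies at the very end of the fingers, on their centre line; the grasp point (between the pads) lies 19 mm behind it; z points along the fingers, y is the direction in which the jaws open and shut (so a half turn about z gives the same grasp; the last joint's range is limited). The gripper opens to 85 mm and grips with 20 to 120 N. Pads are 22 mm wide; open, the fingers measure 114 mm over their backs; the gripper's body (76 mm by 85 mm) begins 54 mm behind the grasp point. The pads swing forward as they close: fully open they stand 13 mm farther back than shut.
Start: joints at [-1.318, 0.313, 0.046, 1.304, 0, 1.431], TCP at [0.22, -0.531, 0.231] pointing down, gripper open.
Joint ranges: [-2.76, 2.76], [-0.86, 1.69], [-1.03, 1.26], [-2.2, 2.34], [-1.47, 1.5], [-3.14, 3.14]. Speed limits (rad/s): [2.57, 2.57, 3.14, 3.14, 3.14, 3.14].

INTERFACE

Orientations are given as a unit quaternion [w, x, y, z].
In Python, from workcell import get_state, imaging, env, spotter gives the robot as it stands.
- The arm moves only by the tool play_rows, never from a script. Its argument "moves" is a list of rows, each an object with "claw": the finger opening in cm, from 0 to 8.54; "delta_pos": the shift along the tool's x, y, z in cm, a list of three; "twist": the turn about the tool's z in degrees. A call has 1 to 12 rows; each row is the pose to reach, as a shift and turn from the pose commanded when the call began, along the tool's axes at that moment; what a row does not reach only later rows make up. A row lasts 1/8 s, in which the tool goes at most 62.5 mm and 10.7 degrees, less where a joint would pass 70% of its speed; a pose out of reach is approached as far as the arm can. A call with a gripper value outside its range is refused whole. The fingers move at their own pace and stop on an object; "force" is the grip in N (left out, the last holds). Time passes only in rows, so rows that repeat a pose let the fingers close. It gives the time, the measured TCP pose, the force and the opening at its end, in the units of the state.
- get_state(): the state, without advancing time (a new reading comes with each control period).
- imaging.read_camera(name): name is "side" or "top"; returns the picture (384x512x3 uint8, red, green, blue); there is no depth.
- imaging.camera_info(name): a dict with "fx", "fy", "cx", "cy" (pixels), "k1" (the pictures are not rectified: a ray, as slopes to the right and down, at radius r is drawn at 1 + k1 r^2 times it, then the intrinsics apply), "world_to_cam" (4x4, takes a point from world to camera coordinates). Camera axes: x right, y down, z forward; pixel columns grow to the right and rows downward; lengths in m; the calibration is good to about 2 mm. A picture is of the moment at which its call begins. camera_info takes no time and is no camera call.
- env.hand_in(): hands the job in, once; it reports no verdict.
Trained networks look in the newest picture that a camera, given by its name, has taken for a name from the list of things; names that differ only in an ending like _2 or _b are one class to them, and where a whole thing is asked for, a point or a joint stands for the part that bears it (a point fixed in the world has none). Each returns a list of dicts, best first, with "conf" (0 to 1); they miss things now and then, are a little off and sometimes report something else, mostly with a low value. They report only what shows in the picture. A call takes as long as a camera call. They do not tell look-alikes from the thing itself.
- spotter.spot_in(camera, query): "extent" ([left, top, right, bottom] in pixels, round what is visible of it).
The state is a dict: "clock": time; "joint_pos": joint angles; "qvel": joint speeds; "tau": joint torques, N m; "tcp_pos": TCP position; "orientation": TCP orientation; "wrist_force": force on the tool from outside, world axes, zero at the start; "ft_torque": the same for the moment, N m; "finger_gap": finger opening in m.
Only numpy, scipy, OpenCV 4.12 (cv2) and the standard library are available. Lean on these libraries where they do the work, as an engineer would, in place of code of your own. Each camera call takes 0.05 s, during which the arm holds its last target. There are 200 camera calls.

TASK

Make up the kit: tip the nuts off the sorting tray into the kit bin (the one with the job card standing at its back) and set the tray gently back down flat on the worktop. Then take the spring clip off the stock bin by squeezing its handles, and finish by holding it well open astride the middle of the job card's top edge, one jaw on each side and not touching the card, so that I can slip the delivery note in before it closes: end still squeezing it, do not let go. Leave both bins standing about where they are and do not disturb the tools.

Things in the scene. Friction and masses are not known exactly. Their poses are not given: they have to be found in the camera images.
- tray_grip (a point): Centre of the sorting tray's black upright grip: a plate 10 mm thick (along the tray's x), 42 mm wide (y), 36 high, its top 54 mm above the tray's underside; this point is 34 above the underside. Pinch it from above across the 10 mm; 38 free between it and the pan's rear wall, nothing behind it. Axes: z up, -x from the grip to the spout. Tray about 0.11 kg, loose on the worktop.
- tray_spout (a point): Middle of the open spout's lip on the tray's floor, 163.5 mm from tray_grip along the tray's -x and 31 lower (3 above the underside); same axes. The bare metal pan is 80 mm wide and 80 long with walls 18 high, then tapers over 40 to the 60 wide spout. It is slick: nuts start to slide when the spout is tipped down about 20 degrees.
- nut_0_center (a point): Centre of a steel hexagon nut, 19 mm across the flats, 11 high, 17 g, lying loose in the tray.
- nut_1_center (a point): Centre of the second such nut, loose in the tray.
- nut_2_center (a point): Centre of the third such nut, loose in the tray.
- kit_bin: Kit bin: empty dark grey open parts bin, 105 (x) x 119 (y) x 62 mm high, 0.2 kg, loose on the worktop. Origin: centre of its underside. z up; -x points out of its low front (lip 35 mm high, at x = -45 mm), +x to the back wall (inner face x = 40); side walls at y = +-54. Back and sides 62 high, 3 thick. The job card stands inside at the back.
- card_top (a point): Middle of the top edge of the job card (cream, blue stripe; stiff, 2.5 mm thick, 74 wide), fixed upright in the kit bin. The edge is 115 mm above the bin's underside (53 above its back wall) and runs along y; the card's faces look along +-x (axes as kit_bin). It lies 36.5 mm from the bin's origin along +x.
- stock_bin: Stock bin: a bin of the same make and axes, 0.45 kg, holding small screws, loose on the worktop. The clip is clipped on the rim of its back wall (2.5 mm thick, its middle at x = 41.6 mm, rim 62 mm high). Origin: centre of its underside.
- clip_center (a point): Centre of the spring clip (green levers, black handle tips and jaw pads; 70 g, 83 mm high, 22 wide), 41 mm above its jaw tips. At the start it stands jaws down on the stock bin's back wall, overlapping it by 14. Axes then: z up; x from handle to handle, the way it is squeezed and its jaws open; y along the hinge pin, which lies 7 below this point, 34 above the jaw tips.
- clip_grip (a point): Middle between the clip's two handle tips, 37 mm above clip_center. The tips are rolls 10 mm thick, 22 wide (they reach 5 higher); over both the clip measures 52 mm closed, 27 fully open. Squeezing them takes 8 N at first, 12 N at the end. The frame is that of the lever on the +x side: squeezed evenly it leans by half of joint clip_arm.
- clip_arm (a joint): Opening angle of the clip: 0 as clipped on the wall, 0.54 rad fully open (a stop); its spring shuts it. The jaw tips are about 2.5 + 34 x angle mm apart: 2.5 at 0, 20 at 0.54.
- jaw_a (a point): Tip of the clip's jaw on its +x side, inner face of the pad.
- jaw_b (a point): Tip of the clip's jaw on its -x side, inner face of the pad.
- drill_index: Bystander: wooden drill stand, 32x100x98 mm, at the back. Origin under its centre.
- tape: Bystander: roll of black tape, 62 mm across, 19 high.
- screwdriver: Bystander: red screwdriver, 201 mm long, lying.
- pliers: Bystander: blue-handled pliers, 183 mm long, lying.
- clamp_block: Bystander: milled steel block with a slot, 40x60x28 mm.
- pencil: Bystander: green pencil, 119 mm long, lying near the front edge.
Mind the look-alikes: they are no part of the job. Of the things that look like the part that bears tray_grip, the larger one is meant.

How it is judged:
On the way, in this order (a step that is already met when the one before it is completed fails the run):
1. the nuts have been tipped into the kit bin: all three lie in it while the tray is still held tipped, its spout over the bin (x of nut_0_center in the frame of kit_bin between -0.046 and 0.042 m and y of nut_0_center in the frame of kit_bin between -0.055 and 0.055 m and z of nut_0_center in the frame of kit_bin between 0 and 0.05 m and x of nut_1_center in the frame of kit_bin between -0.046 and 0.042 m and y of nut_1_center in the frame of kit_bin between -0.055 and 0.055 m and z of nut_1_center in the frame of kit_bin between 0 and 0.05 m and x of nut_2_center in the frame of kit_bin between -0.046 and 0.042 m and y of nut_2_center in the frame of kit_bin between -0.055 and 0.055 m and z of nut_2_center in the frame of kit_bin between 0 and 0.05 m and angle between tray_spout's own z axis and vertical above 0.3 rad and horizontal distance between tray_spout and kit_bin below 0.1 m), for 0.1 s.
2. the tray stands flat on the worktop again, let go (height (world z) of tray_spout below 0.008 m and angle between tray_spout's own z axis and vertical below 0.06 rad and contact force between tray and the arm below 0.1 N and contact force between tray and the fingers below 0.1 N and linear speed of tray below 0.02 m/s), for 0.2 s.
3. the clip is squeezed open and lifted off the stock bin (value of joint clip_arm above 0.2 rad and height (world z) of clip_center above 0.12 m and contact force between clip and stock_bin below 0.1 N), for 0.2 s.
At the end, for the whole second after the job is handed in: Nuts in the kit bin, tray flat on the worktop and untouched, bins upright. Clip squeezed (over 3 N), still, open over 0.28 rad, touching no bin or card; a jaw tip each side of the card, over 3 mm from its mid-plane, 5 to 32 mm below its top edge, within 20 mm of its middle (x of nut_0_center in the frame of kit_bin between -0.046 and 0.042 m and y of nut_0_center in the frame of kit_bin between -0.055 and 0.055 m and z of nut_0_center in the frame of kit_bin between 0 and 0.05 m and x of nut_1_center in the frame of kit_bin between -0.046 and 0.042 m and y of nut_1_center in the frame of kit_bin between -0.055 and 0.055 m and z of nut_1_center in the frame of kit_bin between 0 and 0.05 m and x of nut_2_center in the frame of kit_bin between -0.046 and 0.042 m and y of nut_2_center in the frame of kit_bin between -0.055 and 0.055 m and z of nut_2_center in the frame of kit_bin between 0 and 0.05 m and value of joint clip_arm above 0.28 rad and ((x of jaw_a in the frame of card_top above 0.003 m and x of jaw_b in the frame of card_top below -0.003 m) or (x of jaw_b in the frame of card_top above 0.003 m and x of jaw_a in the frame of card_top below -0.003 m)) and z of jaw_a in the frame of card_top between -0.032 and -0.005 m and y of jaw_a in the frame of card_top between -0.02 and 0.02 m and z of jaw_b in the frame of card_top between -0.032 and -0.005 m and y of jaw_b in the frame of card_top between -0.02 and 0.02 m and contact force between clip and kit_bin below 0.3 N and contact force between clip and the fingers above 3 N and linear speed of clip below 0.02 m/s and angle between each of kit_bin, stock_bin, tray_spout's own z axis and vertical below 0.06 rad and height (world z) of each of kit_bin, stock_bin below 0.006 m and height (world z) of tray_spout below 0.008 m and contact force between tray and the arm below 0.1 N and contact force between tray and the fingers below 0.1 N); the arm keeps its last pose, push and grip.
It fails at once if the tray is dropped: it falls faster than 0.6 m/s out of the fingers (linear speed of tray above 0.6 m/s and contact force between tray and the fingers below 0.1 N).
It fails at once if the kit bin or the stock bin is shoved more than 60 mm or tipped more than 0.35 rad (distance of any of kit_bin, stock_bin from where it was at the start of the episode above 0.06 m or angle between any of kit_bin, stock_bin's own z axis and vertical above 0.35 rad).
It fails at once if a bystanding tool is moved more than 40 mm (distance of any of drill_index, tape, screwdriver, pliers, clamp_block, pencil from where it was at the start of the episode above 0.04 m).
It also fails if it takes over 64 s, if anything falls off the work surface, if the arm or the gripper's body presses on something with over 40 N, if the wrist force passes 120 N, or if a joint passes its speed limit or range.

## Working session

There is one attempt and no reset: what is moved stays moved. The work goes in short steps, Python scripts to look and compute and a tool call to move; the robot and the scene stay as the last step left them, time stands still between calls to the robot, and variables do not carry over. Pictures are saved under pics/ and viewed, about 8 in all and at most 12, crops included, and the job is handed in when it is done.

Besides the shell and the picture viewer there is one more tool, called after "Request:" as a command line: name --argument value ..., lists and objects as JSON in quotes. play_rows: Moves the arm, as the interface text tells. Its arguments: {"type":"object","properties":{"moves":{"type":"array"},"force":{"type":"number"}},"required":["moves"]}

```bash
mkdir -p pics; ls
cat > h.py <<'E'
import numpy as np, cv2
from workcell import get_state, imaging, env, spotter
def info(n):
    i=imaging.camera_info(n); return i,np.array(i["world_to_cam"])
def ray(n,u,v):
    i,T=info(n); d=np.array([(u-i["cx"])/i["fx"],(v-i["cy"])/i["fy"]]); s=d.copy()
    for _ in range(20): s=d/(1+i["k1"]*(s@s))
    R=T[:3,:3]; return -R.T@T[:3,3], R.T@np.array([s[0],s[1],1.])
def atz(n,u,v,z):
    o,d=ray(n,u,v); return o+d*(z-o[2])/d[2]
def proj(n,p):
    i,T=info(n); c=T[:3,:3]@np.array(p,float)+T[:3,3]; s=c[:2]/c[2]; s=s*(1+i["k1"]*(s@s))
    return np.array([s[0]*i["fx"]+i["cx"],s[1]*i["fy"]+i["cy"]])
def tri(pa,pb):
    A=[];b=[]
    for n,(u,v) in (("top",pa),("side",pb)):
        o,d=ray(n,u,v); d=d/np.linalg.norm(d); P=np.eye(3)-np.outer(d,d); A.append(P); b.append(P@o)
    x=np.linalg.lstsq(np.vstack(A),np.hstack(b),rcond=None)[0]; return x
def shot(n,f=None,crop=None,k=1):
    im=imaging.read_camera(n)[:,:,::-1].copy()
    o=im
    if crop: l,t,r,b=crop; o=im[t:b,l:r]
    if k!=1: o=cv2.resize(o,None,fx=k,fy=k,interpolation=cv2.INTER_CUBIC)
    if f: cv2.imwrite("pics/"+f,o)
    return im
E
python3 - <<'E'
from h import *
for n in("top","side"):
    im=shot(n,n+"0.png",k=1.5); cv2.imwrite(n+"0.png",im)
    o,d=ray(n,256,192); print(n,o.round(3),(d/np.linalg.norm(d)).round(3),info(n)[0]["fx"])
    for q in ["tray_grip","tray_spout","nut_0_center","kit_bin","card_top","stock_bin","clip_center","clip_grip"]:
        print(q,[(np.round(x["extent"]).astype(int).tolist(),round(x["conf"],2)) for x in spotter.spot_in(n,q)[:4]])
print(get_state())
E
```

```text
pics
top [ 0.515 -0.015  1.281] [ 0.044 -0.003 -0.999] 369.8606742214746
tray_grip [([124, 215, 141, 250], 0.98), ([158, 195, 194, 248], 0.67)]
tray_spout [([126, 216, 144, 250], 0.65), ([161, 194, 196, 246], 0.6), ([276, 253, 284, 258], 0.27)]
nut_0_center [([348, 208, 357, 219], 0.42)]
kit_bin [([254, 165, 299, 201], 0.73), ([330, 144, 378, 176], 0.64)]
card_top [([255, 164, 293, 206], 0.83)]
stock_bin [([338, 204, 375, 237], 0.66)]
clip_center [([346, 199, 364, 213], 0.66)]
clip_grip [([152, 118, 188, 167], 0.53), ([349, 200, 364, 218], 0.49)]
side [-0.175 -1.143  0.647] [ 0.501  0.781 -0.373] 450.23258587156073
tray_grip [([173, 182, 221, 205], 0.61), ([160, 181, 188, 192], 0.47)]
tray_spout [([176, 189, 220, 203], 0.79)]
nut_0_center []
kit_bin [([258, 200, 302, 232], 0.52), ([213, 246, 224, 251], 0.41)]
card_top [([266, 199, 304, 235], 0.54)]
stock_bin [([301, 226, 322, 254], 0.74), ([346, 242, 369, 281], 0.67)]
clip_center [([301, 225, 323, 259], 0.83)]
clip_grip [([302, 227, 320, 254], 0.59)]
{'clock': 0.9, 'joint_pos': array([-1.31756432e+00,  3.13138770e-01,  4.61242889e-02,  1.30358424e+00,
       -2.26612931e-05,  1.43121675e+00]), 'qvel': array([-1.34769646e-03, -1.27025614e-04,  2.71000952e-06, -1.35758072e-03,
       -4.37800648e-04,  7.11645913e-04]), 'tau': array([ 6.60253659e-05, -4.80447185e+01,  2.98813927e+01,  2.98269151e-05,
       -2.46753898e-04,  1.59330784e-05]), 'tcp_pos': array([ 0.22011319, -0.53126517,  0.231368  ]), 'orientation': array([ 9.92867305e-05,  9.80774301e-01,  1.95145487e-01, -5.70079538e-06]), 'wrist_force': array([ 0.32361226, -0.1461965 ,  0.23001742]), 'ft_torque': array([-0.01760585,  0.04808059, -0.03529356]), 'finger_gap': 0.08550156005754167}
```

View pics/top0.png

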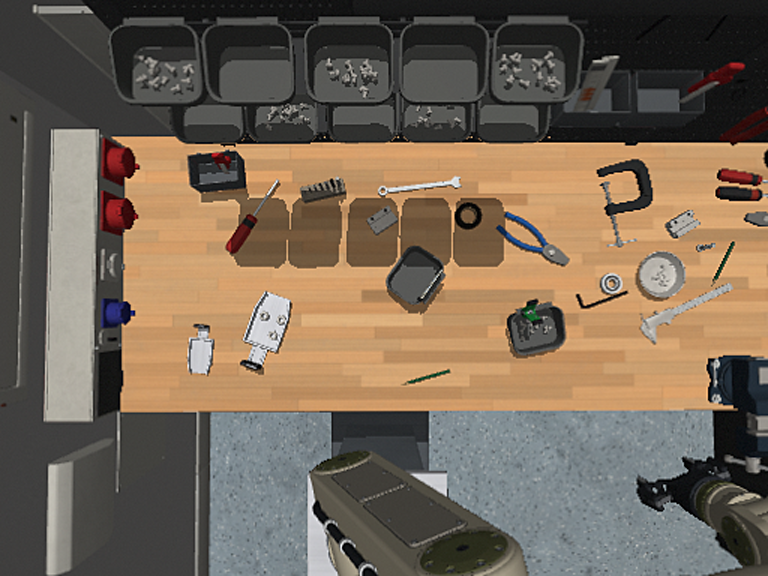

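View pics/side0.png

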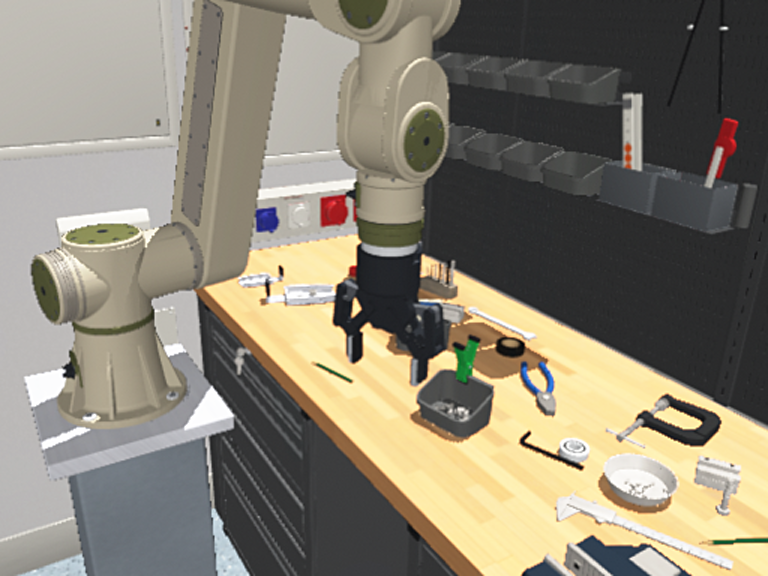

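The top view shows the large tray at about (265,325), with three nuts and its grip at (252,365). A smaller tray sits at (201,350). The kit bin is at (416,277), with a light card line at its right side. The stock bin is at (536,328), with the green clip at (530,312). All of these are in the 1.5x picture. The larger tray with the nuts fits the description, so I'll confirm it in an enlarged crop.

Run:
```python
import cv2
im=cv2.imread("top0.png")
a=im[190:255,120:200]; b=im[155:245,250:385]
a=cv2.resize(a,None,fx=6,fy=6,interpolation=cv2.INTER_CUBIC)  #480x390
b=cv2.resize(b,None,fx=5.9,fy=5.9,interpolation=cv2.INTER_CUBIC)
cv2.imwrite("pics/a.png",a);cv2.imwrite("pics/b.png",b)
```

```text
(no output)
```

View pics/a.png

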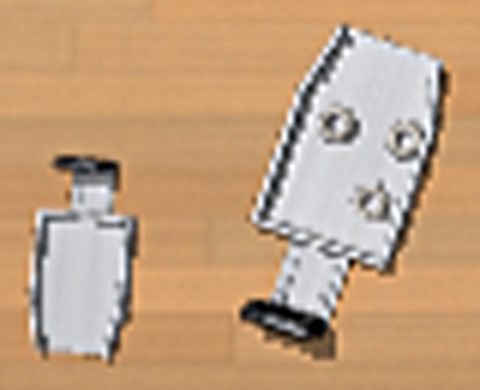

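View pics/b.png

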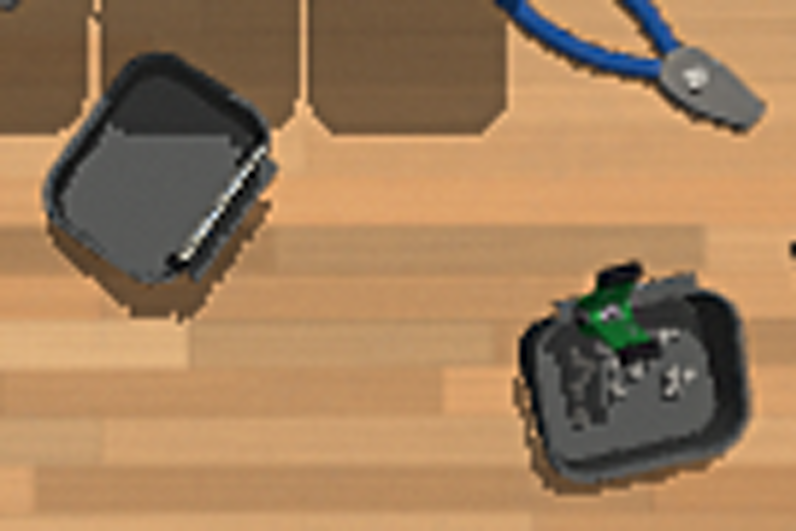

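```bash
cat >> h.py <<'E'
def A(x,y): return 120+x/6,190+y/6
def B(x,y): return 250+x/5.9,155+y/5.9
E
python3 - <<'E'
from h import *
P=lambda n,p:print(n,p.round(4))
s1=atz("top",*A(345,28),.018);s2=atz("top",*A(440,65),.018)
P("spoutL",s1);P("spoutR",s2)
g=atz("top",*A(285,313),.054);P("grip",g)
r1=atz("top",*A(258,222),.018);r2=atz("top",*A(388,268),.018);P("rearL",r1);P("rearR",r2)
d=(s1+s2)/2-g;print("spout-grip",d[:2],np.hypot(*d[:2]),"yaw",np.degrees(np.arctan2(d[1],d[0])), "rear",np.degrees(np.arctan2(*( (s1+s2-r1-r2)[[1,0]]))))
c1=atz("top",*B(265,150),.115);c2=atz("top",*B(185,258),.115);P("c1",c1);P("c2",c2)
e=c1-c2;print("cardlen",np.hypot(*e[:2]),"edge ang",np.degrees(np.arctan2(e[1],e[0])))
h1=atz("top",*B(620,272),.131);h2=atz("top",*B(645,352),.131);P("h1",h1);P("h2",h2);P("hm",(h1+h2)/2);e=h1-h2;print(np.hypot(*e[:2]),np.degrees(np.arctan2(e[1],e[0])))
for n,p in dict(br=(695,283),bl=(555,308)).items(): P("stock "+n,atz("top",*B(*p),.062))
b=[atz("top",*B(*p),.062) for p in((695,283),(555,308))]; e=b[0]-b[1];print("wall ang",np.degrees(np.arctan2(e[1],e[0])),np.hypot(*e[:2]))
for n,p in dict(pt=(150,55),left=(48,195),bot=(150,280),right=(270,140)).items(): P("kit "+n,atz("top",*B(*p),.055))
im=cv2.imread("side0.png");cv2.imwrite("pics/c.png",cv2.resize(im[185:295,240:345],None,fx=5,fy=5,interpolation=cv2.INTER_CUBIC))
E
```

```text
spoutL [0.5617 0.2497 0.018 ]
spoutR [0.5404 0.1955 0.018 ]
grip [0.4035 0.2744 0.054 ]
rearL [0.4517 0.2985 0.018 ]
rearR [0.4254 0.2246 0.018 ]
spout-grip [ 0.1475548  -0.05176522] 0.1563715397102671 yaw -19.33190675849087 rear -19.096790181918998
c1 [ 0.6017 -0.1415  0.115 ]
c2 [ 0.544  -0.0982  0.115 ]
cardlen 0.07213150955862868 edge ang -36.863971184509275
h1 [ 0.5354 -0.3266  0.131 ]
h2 [ 0.4932 -0.3391  0.131 ]
hm [ 0.5143 -0.3329  0.131 ]
0.04400636170271429 16.54868435707854
stock br [ 0.5303 -0.3872  0.062 ]
stock bl [ 0.5166 -0.3086  0.062 ]
wall ang -80.14957475296168 0.07981098264008339
kit pt [ 0.6602 -0.0836  0.055 ]
kit left [ 0.5813 -0.0257  0.055 ]
kit bot [ 0.5332 -0.0828  0.055 ]
kit right [ 0.6119 -0.1509  0.055 ]
```

View pics/c.png

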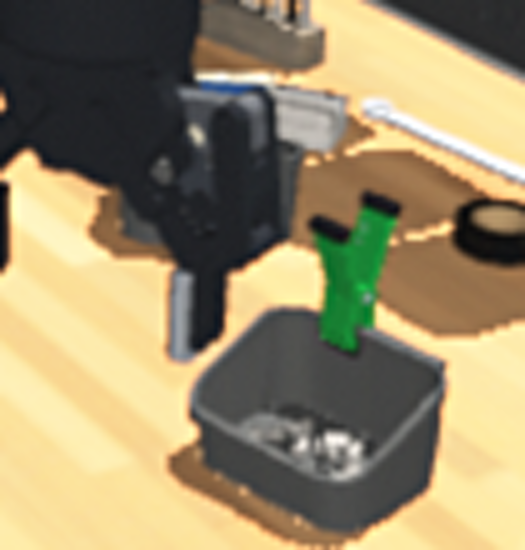

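Crop a confirms the target is the larger tray: it holds the three nuts and its grip is at native (167.5,242). Crop b shows the card edge running (295,180)–(281,199) and the clip handle tips at (355,201) and (359,215). Crop c shows the clip standing upright on the stock bin's back wall.

The moves can't tilt the tool. So I'll pinch the grip across its 42 mm width and let the tray pivot about the pads.

```bash
cat >> h.py <<'E'
def plan(start,*wps):
    "start=(x,y,z,yaw deg of tool x); prints delta_pos cm and twist for each waypoint"
    x,y,z,a=start; c,s=np.cos(np.radians(a)),np.sin(np.radians(a))
    for w in wps:
        d=np.array(w[:3])-[x,y,z]; t=(a-w[3]+180)%360-180
        print((100*np.array([c*d[0]+s*d[1],s*d[0]-c*d[1],-d[2]])).round(2),"twist",round(t,1))
def now():
    s=get_state();w,qx,qy,qz=s["orientation"];return (*s["tcp_pos"],np.degrees(np.arctan2(2*(qx*qy+w*qz),1-2*(qy*qy+qz*qz))))
E
python3 - <<'E'
from h import *
n=now();print(n)
plan(n,(.45,-.15,.20,82.),(.40,.275,.13,160.8))
plan((.40,.275,.13,160.8),(.40,.275,.030,160.8))
E
```

```text
(np.float64(0.22011319110272418), np.float64(-0.5312651653555792), np.float64(0.2313680027502772), np.float64(22.506445190611885))
[ 35.83 -26.42   3.14] twist -59.5
[ 47.48 -67.6   10.14] twist -138.3
[ 0.  0. 10.] twist 0.0
```

Request:
play_rows --moves '[{"claw": 8.5,"delta_pos": [35.8,-26.4,3.1],"twist": -60},{"claw": 8.5,"delta_pos": [35.8,-26.4,3.1],"twist": -60},{"claw": 8.5,"delta_pos": [35.8,-26.4,3.1],"twist": -60},{"claw": 8.5,"delta_pos": [35.8,-26.4,3.1],"twist": -70},{"claw": 8.5,"delta_pos": [35.8,-26.4,3.1],"twist": -80},{"claw": 8.5,"delta_pos": [35.8,-26.4,3.1],"twist": -80},{"claw": 8.5,"delta_pos": [47.5,-67.6,8.1],"twist": -138},{"claw": 8.5,"delta_pos": [47.5,-67.6,8.1],"twist": -138},{"claw": 8.5,"delta_pos": [47.5,-67.6,8.1],"twist": -138},{"claw": 8.5,"delta_pos": [47.5,-67.6,8.1],"twist": -138},{"claw": 8.5,"delta_pos": [47.5,-67.6,8.1],"twist": -138},{"claw": 8.5,"delta_pos": [47.5,-67.6,8.1],"twist": -138}]' --force 20

```text
clock: 2.4
tcp_pos: [0.4032, 0.1636, 0.1633]
orientation: [0.001, 0.244, 0.97, 0.0]
wrist_force: [1.8, 0.0, 0.3]
finger_gap: 0.0848
```

Request:
play_rows --moves '[{"claw": 8.5,"delta_pos": [0,0,0],"twist": 0},{"claw": 8.5,"delta_pos": [0,0,0],"twist": 0}]'

```text
clock: 2.65
tcp_pos: [0.403, 0.1617, 0.1631]
orientation: [0.0, 0.247, 0.969, -0.0]
wrist_force: [0.2, -0.1, -0.6]
finger_gap: 0.0849
```

Run:
```python
from h import *
n=now();print(np.round(n,4))
plan(n,(.40,.275,.09,160.8),(.40,.275,.030,160.8))
b=imaging.read_camera("side")[:,:,::-1].copy();cv2.imwrite("side1.png",b)
for q in ["tray_grip","card_top","kit_bin"]: print(q,[(np.round(x["extent"]).astype(int).tolist(),round(x["conf"],2)) for x in spotter.spot_in("side",q)[:4]])
print(proj("side",(.40,.275,.054)),proj("side",(.5729,-.1199,.115)))
o=cv2.resize(b[150:250,150:340],None,fx=4.2,fy=4.2,interpolation=cv2.INTER_CUBIC);cv2.imwrite("pics/d.png",o)
```

```text
[  0.403    0.1617   0.1631 151.4538]
[5.68 9.8  7.31] twist -9.3
[ 5.68  9.8  13.31] twist -9.3
tray_grip [([161, 179, 190, 192], 0.65)]
card_top [([265, 202, 304, 236], 0.89)]
kit_bin [([260, 202, 300, 236], 0.7)]
[177.91070252 186.75431914] [281.23995568 199.91295987]
```

View pics/d.png

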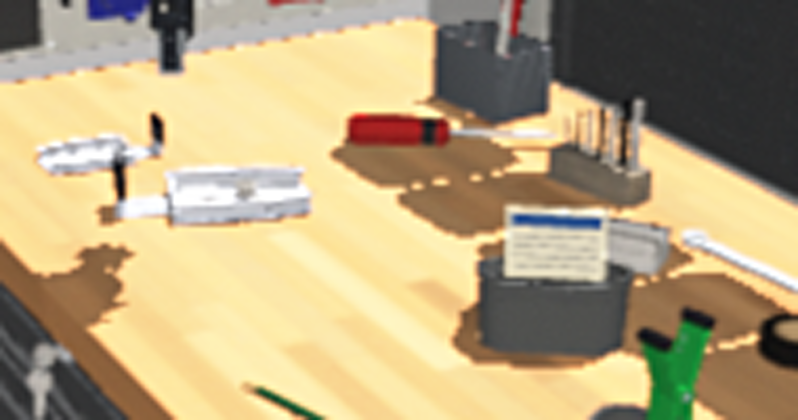

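The side crop shows the card's top edge mid at (282.7,200.1), against a predicted (281.2,199.9). The grip top is at (178.3,187.6), against a predicted (177.9,186.8). Both agree, so I'll descend.

Request:
play_rows --moves '[{"claw": 8.5,"delta_pos": [5.7,9.8,3],"twist": -9.3},{"claw": 8.5,"delta_pos": [5.7,9.8,6],"twist": -9.3},{"claw": 8.5,"delta_pos": [5.7,9.8,8],"twist": -9.3},{"claw": 7,"delta_pos": [5.7,9.8,10],"twist": -9.3},{"claw": 6.5,"delta_pos": [5.7,9.8,12],"twist": -9.3},{"claw": 6,"delta_pos": [5.7,9.8,13.3],"twist": -9.3},{"claw": 5.5,"delta_pos": [5.7,9.8,13.3],"twist": -9.3},{"claw": 3.8,"delta_pos": [5.7,9.8,13.3],"twist": -9.3},{"claw": 3.8,"delta_pos": [5.7,9.8,13.3],"twist": -9.3},{"claw": 3.8,"delta_pos": [5.7,9.8,13.3],"twist": -9.3},{"claw": 3.8,"delta_pos": [5.7,9.8,13.3],"twist": -9.3}]' --force 20

```text
clock: 4.22
tcp_pos: [0.4007, 0.275, 0.0308]
orientation: [0.001, 0.167, 0.986, 0.0]
wrist_force: [-0.5, -1.9, 4.0]
finger_gap: 0.0419
```

Request:
play_rows --moves '[{"claw": 3.8,"delta_pos": [0,0,-1],"twist": 0},{"claw": 3.8,"delta_pos": [0,0,-2],"twist": 0},{"claw": 3.8,"delta_pos": [0,0,-3],"twist": 0},{"claw": 3.8,"delta_pos": [0,0,-4],"twist": 0},{"claw": 3.8,"delta_pos": [0,0,-4],"twist": 0}]'

```text
clock: 4.85
tcp_pos: [0.4008, 0.2753, 0.0711]
orientation: [0.001, 0.167, 0.986, 0.001]
wrist_force: [-0.3, -0.7, -2.1]
finger_gap: 0.0413
```

Run:
```python
from h import *
print(np.round(now(),4))
shot("side","e.png",(150,150,280,230),6)
```

```text
[4.00800e-01 2.75300e-01 7.11000e-02 1.60722e+02]
```

View pics/e.png

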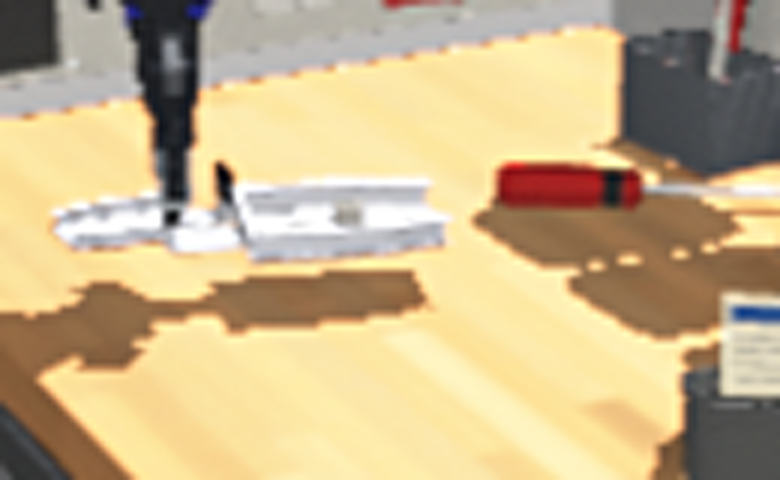

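Run:
```python
from h import *
n=now()
a=np.array([.4008,.2753,.0711,160.7]);b=np.array([.6728,.0133,.185,53.1])
plan(a,*[a+(b-a)*t for t in (.333,.667,1)])
plan(b,(.6728,.0133,.155,53.1))
```

```text
[-11.43  -5.24  -3.79] twist 35.8
[-22.9 -10.5  -7.6] twist 71.8
[-34.33 -15.74 -11.39] twist 107.6
[0. 0. 3.] twist 0.0
```

Request:
play_rows --moves '[{"claw": 3.8,"delta_pos": [-1,-0.5,-3],"twist": 4},{"claw": 3.8,"delta_pos": [-3,-1.5,-6],"twist": 13},{"claw": 3.8,"delta_pos": [-6,-3,-9],"twist": 23},{"claw": 3.8,"delta_pos": [-9.5,-4.5,-11.4],"twist": 33},{"claw": 3.8,"delta_pos": [-13,-6,-11.4],"twist": 43},{"claw": 3.8,"delta_pos": [-17,-8,-11.4],"twist": 53},{"claw": 3.8,"delta_pos": [-21,-10,-11.4],"twist": 63},{"claw": 3.8,"delta_pos": [-25,-12,-11.4],"twist": 73},{"claw": 3.8,"delta_pos": [-29,-13.5,-11.4],"twist": 83},{"claw": 3.8,"delta_pos": [-32,-15,-11.4],"twist": 93},{"claw": 3.8,"delta_pos": [-34,-15.7,-11.4],"twist": 102},{"claw": 3.8,"delta_pos": [-34.3,-15.7,-11.4],"twist": 107.6}]'

```text
clock: 6.4
tcp_pos: [0.6728, 0.0119, 0.1826]
orientation: [-0.0, 0.896, 0.445, -0.001]
wrist_force: [-0.3, 0.1, -1.6]
finger_gap: 0.0416
```

Request:
play_rows --moves '[{"claw": 3.8,"delta_pos": [0,0,1],"twist": 0},{"claw": 3.8,"delta_pos": [0,0,2],"twist": 0},{"claw": 3.8,"delta_pos": [0,0,3],"twist": 0},{"claw": 3.8,"delta_pos": [0,0,3],"twist": 0}]'

```text
clock: 6.9
tcp_pos: [0.6709, 0.0139, 0.1526]
orientation: [-0.001, 0.894, 0.448, -0.001]
wrist_force: [-0.2, 0.8, -1.9]
finger_gap: 0.042
```

Run:
```python
from h import *
s=get_state();print(np.round(now(),4),s["finger_gap"],s["ft_torque"],s["wrist_force"])
a=shot("top");b=shot("side")
for n in("top","side"):
    for q in("tray_spout","nut_0_center"): print(n,q,[(np.round(x["extent"]).astype(int).tolist(),round(x["conf"],2)) for x in spotter.spot_in(n,q)[:4]])
A_=cv2.resize(a[130:225,225:325],None,fx=4,fy=4,interpolation=cv2.INTER_CUBIC);B_=cv2.resize(b[150:245,220:320],None,fx=4,fy=4,interpolation=cv2.INTER_CUBIC)
cv2.imwrite("pics/f.png",np.hstack([A_,B_]))
```

```text
[6.70900e-01 1.39000e-02 1.52600e-01 5.31702e+01] 0.04204753042534861 [ 0.13192498 -0.06862447 -0.04090614] [-0.17009774  0.83409978 -1.86559831]
top tray_spout [([128, 214, 143, 251], 0.95), ([259, 158, 292, 195], 0.56), ([149, 130, 182, 168], 0.32)]
top nut_0_center [([201, 126, 215, 134], 0.35)]
side tray_spout [([270, 166, 295, 200], 0.95), ([162, 174, 188, 191], 0.61)]
side nut_0_center []
```

View pics/f.png

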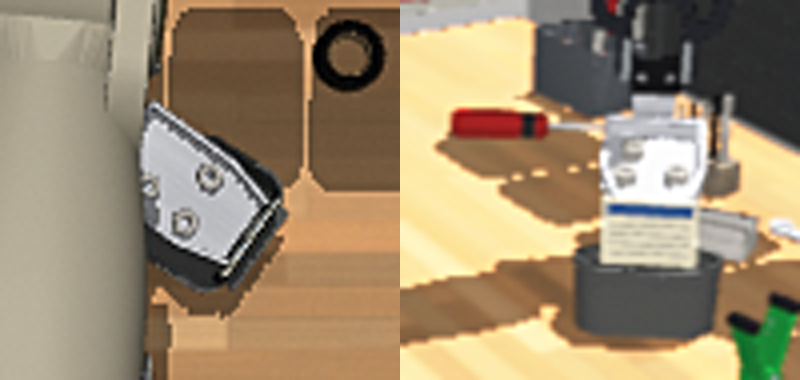

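The tray is over the kit bin with its spout just in front of the card, and all three nuts are in it. I'll loosen the grip in small steps so the tray pivots.

Request:
play_rows --moves '[{"claw": 4.1,"delta_pos": [0,0,0],"twist": 0},{"claw": 4.1,"delta_pos": [0,0,0],"twist": 0}]'

```text
clock: 7.45
tcp_pos: [0.6721, 0.0134, 0.1543]
orientation: [0.0, 0.894, 0.447, 0.0]
wrist_force: [-0.1, -0.1, -0.9]
finger_gap: 0.0412
```

```bash
cat > st.py <<'E'
from h import *
import sys
s=get_state();print(s["clock"],np.round(now(),4),s["finger_gap"],s["ft_torque"].round(3),s["wrist_force"].round(2))
shot("side");print([(np.round(x["extent"]).astype(int).tolist(),round(x["conf"],2)) for x in spotter.spot_in("side","tray_spout")[:2]])
E
python3 st.py
```

```text
7.45 [6.72100e-01 1.34000e-02 1.54300e-01 5.31195e+01] 0.04123160283572504 [ 0.111 -0.026  0.032] [-0.15 -0.14 -0.9 ]
[([268, 164, 297, 201], 0.96), ([300, 224, 318, 256], 0.54)]
```

Request:
play_rows --moves '[{"claw": 4.2,"delta_pos": [0,0,0],"twist": 0},{"claw": 4.2,"delta_pos": [0,0,0],"twist": 0}]'

```text
clock: 7.8
tcp_pos: [0.672, 0.0134, 0.1541]
orientation: [0.0, 0.894, 0.447, -0.0]
wrist_force: [-0.9, -0.2, -1.6]
finger_gap: 0.0419
```

```bash
python3 st.py
```

```text
7.8 [6.72000e-01 1.34000e-02 1.54100e-01 5.31171e+01] 0.04186557728638761 [-0.058  0.039  0.015] [-0.87 -0.18 -1.64]
[([267, 165, 294, 199], 0.8)]
```

Request:
play_rows --moves '[{"claw": 4.25,"delta_pos": [0,0,0],"twist": 0},{"claw": 4.25,"delta_pos": [0,0,0],"twist": 0},{"claw": 4.1,"delta_pos": [0,0,0],"twist": 0}]'

```text
clock: 8.28
tcp_pos: [0.6721, 0.0135, 0.1543]
orientation: [0.0, 0.894, 0.447, 0.0]
wrist_force: [-0.1, 0.1, -0.2]
finger_gap: 0.041
```

```bash
cat >> st.py <<'E'
a=shot("top");b=shot("side")
A_=cv2.resize(a[130:225,225:325],None,fx=4,fy=4,interpolation=cv2.INTER_CUBIC);B_=cv2.resize(b[150:245,220:320],None,fx=4,fy=4,interpolation=cv2.INTER_CUBIC)
cv2.imwrite("pics/%s.png"%sys.argv[1],np.hstack([A_,B_]))
E
python3 st.py g
```

```text
8.275 [6.72100e-01 1.35000e-02 1.54300e-01 5.31241e+01] 0.041000041896604084 [0.015 0.014 0.055] [-0.11  0.14 -0.22]
[([161, 174, 190, 190], 0.46)]
```

View pics/g.png

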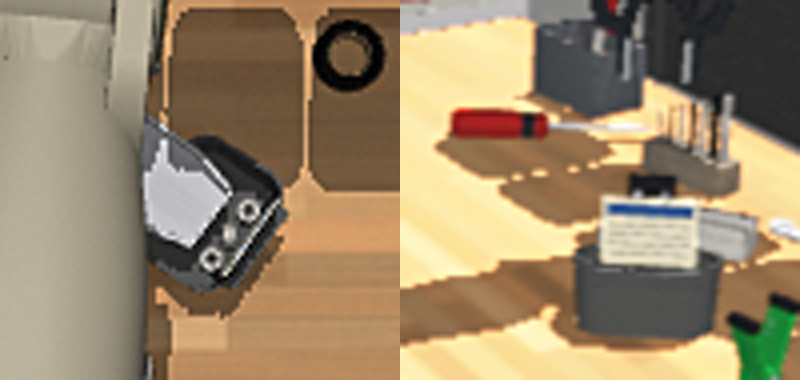

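The three nuts now lie in the kit bin near the card, but the tray has slipped out of the fingers and is leaning in the bin. I'll locate its grip and spout.

Run:
```python
from h import *
o=np.array([.5948,-.0907,0]);u=np.array([-.6,-.8,0]);w=np.array([.8,-.6,0])
for nm,p in dict(gl=(277,194.2),gr=(288.8,194.2),gm=(283,194.2),gbot=(283,199)).items():
    a,d=ray("side",*p); t=((o-a)@w)/(d@w); q=a+t*d; print(nm,"plane",((q-o)@u).round(3),q[2].round(3))
    for x in(-.06,-.08,-.1,-.12,-.14):
        t=((o-a)@u+x)/(d@u); q=a+t*d; print("  x",x,"y",((q-o)@-w).round(3),"z",q[2].round(3))
for p in((283,177.5),(275,191)):
    for z in(.01,.04,.07): q=atz("top",*p,z); print(p,z,((q-o)@u).round(3),((q-o)@w).round(3))
for z in (0.006,):
  for p in (B(185,258),): pass
for p in((287,182.5),(282.5,188.5),(277.5,194.5)):
    q=atz("top",*p,.01); print("nut",((q-o)@u).round(3),((q-o)@w).round(3))
print([ (np.round(x["extent"]).astype(int).tolist(),round(x["conf"],2)) for x in spotter.spot_in("side","tray_grip")])
```

```text
gl plane 0.63 0.374
  x -0.06 y 0.016 z 0.094
  x -0.08 y 0.016 z 0.086
  x -0.1 y 0.017 z 0.078
  x -0.12 y 0.017 z 0.069
  x -0.14 y 0.018 z 0.061
gr plane 4.404 1.901
  x -0.06 y -0.022 z 0.096
  x -0.08 y -0.023 z 0.088
  x -0.1 y -0.023 z 0.08
  x -0.12 y -0.023 z 0.072
  x -0.14 y -0.023 z 0.064
gm plane -0.468 -0.07
  x -0.06 y -0.004 z 0.095
  x -0.08 y -0.003 z 0.087
  x -0.1 y -0.003 z 0.079
  x -0.12 y -0.003 z 0.071
  x -0.14 y -0.003 z 0.063
gbot plane -0.598 -0.147
  x -0.06 y -0.004 z 0.078
  x -0.08 y -0.004 z 0.07
  x -0.1 y -0.004 z 0.061
  x -0.12 y -0.004 z 0.053
  x -0.14 y -0.004 z 0.045
(283, 177.5) 0.01 0.002 0.033
(283, 177.5) 0.04 0.002 0.029
(283, 177.5) 0.07 0.001 0.026
(275, 191) 0.01 0.008 -0.021
(275, 191) 0.04 0.007 -0.023
(275, 191) 0.07 0.007 -0.025
nut 0.023 0.027
nut 0.023 0.001
nut 0.022 -0.026
[([161, 178, 189, 194], 0.76), ([275, 192, 287, 202], 0.42)]
```

Run:
```python
from h import *
n=now()
plan(n,(.6932,.0405,.154,53.1),(.6932,.0405,.034,53.1))
print(atz("top",380/1.5,220/1.5,.028), atz("top",397/1.5,220/1.5,.028),atz("top",385/1.5,235/1.5,.02))
```

```text
[3.43 0.08 0.01] twist 0.0
[ 3.43  0.08 12.01] twist 0.0
[ 0.7241547  -0.01009323  0.028     ] [ 0.7240188  -0.04874955  0.028     ] [ 0.69093596 -0.02136914  0.02      ]
```

Request:
play_rows --moves '[{"claw": 6.5,"delta_pos": [1.2,0,0],"twist": 0},{"claw": 6.5,"delta_pos": [3.4,0,0],"twist": 0},{"claw": 6.5,"delta_pos": [3.4,0,4],"twist": 0},{"claw": 6.5,"delta_pos": [3.4,0,8],"twist": 0},{"claw": 6,"delta_pos": [3.4,0,10],"twist": 0},{"claw": 6,"delta_pos": [3.4,0,11.8],"twist": 0},{"claw": 5.5,"delta_pos": [3.4,0,11.8],"twist": 0},{"claw": 3.8,"delta_pos": [3.4,0,11.8],"twist": 0},{"claw": 3.8,"delta_pos": [3.4,0,11.8],"twist": 0},{"claw": 3.8,"delta_pos": [3.4,0,11.8],"twist": 0},{"claw": 3.8,"delta_pos": [3.4,0,11.8],"twist": 0}]' --force 20

```text
clock: 9.9
tcp_pos: [0.6931, 0.0407, 0.0369]
orientation: [0.0, 0.894, 0.447, 0.001]
wrist_force: [1.2, -0.3, 1.2]
finger_gap: 0.0411
```

```bash
python3 st.py i
```

```text
9.9 [6.93100e-01 4.07000e-02 3.69000e-02 5.31262e+01] 0.04111679616120998 [ 0.152 -0.163  0.053] [ 1.22 -0.27  1.23]
[([162, 176, 188, 192], 0.66), ([303, 227, 316, 252], 0.66)]
```

View pics/i.png

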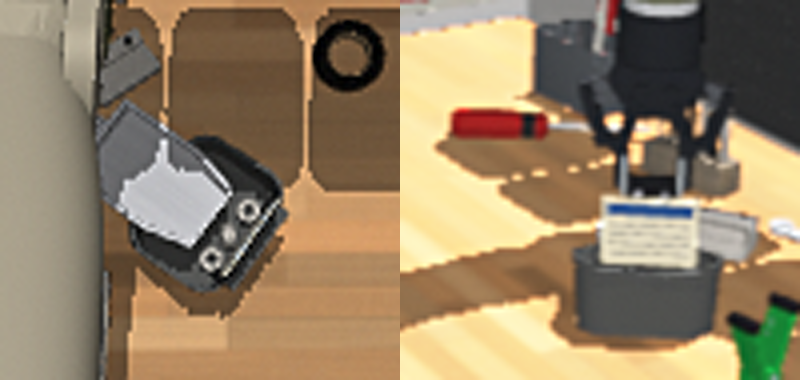

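The fingers hold the plate again, with a 41 mm gap. The tray leans on the bin's front lip at about 0.3 rad and all three nuts are in the bin. To make the tipped state unambiguous, I'll steepen the tilt over the lip before removing the tray.

Request:
play_rows --moves '[{"claw": 3.8,"delta_pos": [0,0,-1],"twist": 0},{"claw": 3.8,"delta_pos": [0,0,-2],"twist": 0},{"claw": 3.8,"delta_pos": [-1,0,-2],"twist": 0},{"claw": 3.8,"delta_pos": [-2,0,-2],"twist": 0},{"claw": 3.8,"delta_pos": [-2,0,-1.5],"twist": 0},{"claw": 3.8,"delta_pos": [-2,0,-1],"twist": 0},{"claw": 3.8,"delta_pos": [-2,0,-0.5],"twist": 0},{"claw": 3.8,"delta_pos": [-2,0,0],"twist": 0},{"claw": 3.8,"delta_pos": [-2,0,0],"twist": 0},{"claw": 3.8,"delta_pos": [-2,0,0],"twist": 0}]'

```text
clock: 11.35
tcp_pos: [0.6808, 0.025, 0.0363]
orientation: [0.0, 0.894, 0.447, 0.0]
wrist_force: [1.9, 1.4, 2.0]
finger_gap: 0.0412
```

Run:
```python
from h import *
s=get_state();print(np.round(now(),4),s["finger_gap"],s["ft_torque"].round(3),s["wrist_force"].round(2))
a=shot("top");b=shot("side")
cv2.imwrite("a2.png",a);cv2.imwrite("b2.png",b)
A_=cv2.resize(a[130:225,225:325],None,fx=4,fy=4,interpolation=cv2.INTER_CUBIC);B_=cv2.resize(b[150:245,220:320],None,fx=4,fy=4,interpolation=cv2.INTER_CUBIC)
cv2.imwrite("pics/j.png",np.hstack([A_,B_]))
for n in("top","side"):
    for q in("card_top","tray_spout","kit_bin"): print(n,q,[(np.round(x["extent"]).astype(int).tolist(),round(x["conf"],2)) for x in spotter.spot_in(n,q)[:3]])
```

```text
[6.80800e-01 2.50000e-02 3.63000e-02 5.31488e+01] 0.04121633319034346 [ 0.271 -0.191  0.009] [1.93 1.45 2.03]
top card_top [([254, 165, 293, 205], 0.85), ([149, 133, 176, 166], 0.34)]
top tray_spout [([255, 160, 288, 195], 0.94), ([128, 216, 143, 249], 0.69)]
top kit_bin [([256, 162, 298, 202], 0.76)]
side card_top [([277, 197, 288, 198], 0.72)]
side tray_spout [([162, 176, 187, 192], 0.6), ([302, 228, 320, 259], 0.22)]
side kit_bin [([257, 201, 301, 235], 0.73)]
```

Run:
```python
from h import *
a=np.array([.6808,.025,.1363,53.1]);b=np.array([.40,.275,.1363,160.7])
plan(a,*[a+(b-a)*t for t in (.25,.5,.75,1)])
```

```text
[ 0.78 -9.37 -0.  ] twist -26.9
[  1.57 -18.73  -0.  ] twist -53.8
[  2.35 -28.1   -0.  ] twist -80.7
[  3.13 -37.47  -0.  ] twist -107.6
```

Request:
play_rows --moves '[{"claw": 3.8,"delta_pos": [0,0,-1.5],"twist": 0},{"claw": 3.8,"delta_pos": [0,0,-3.5],"twist": 0},{"claw": 3.8,"delta_pos": [0,0,-6],"twist": 0},{"claw": 3.8,"delta_pos": [0,0,-8.5],"twist": 0},{"claw": 3.8,"delta_pos": [0,0,-10],"twist": 0},{"claw": 3.8,"delta_pos": [0,0,-10],"twist": 0}]'

```text
clock: 12.5
tcp_pos: [0.681, 0.0244, 0.1376]
orientation: [0.001, 0.895, 0.447, 0.001]
wrist_force: [0.1, 0.2, -1.5]
finger_gap: 0.0409
```

Request:
play_rows --moves '[{"claw": 3.8,"delta_pos": [0.1,-1,0],"twist": -5},{"claw": 3.8,"delta_pos": [0.3,-4,0],"twist": -14},{"claw": 3.8,"delta_pos": [0.6,-8,0],"twist": -24},{"claw": 3.8,"delta_pos": [1,-12,0],"twist": -34},{"claw": 3.8,"delta_pos": [1.4,-16,0],"twist": -44},{"claw": 3.8,"delta_pos": [1.8,-20,0],"twist": -54},{"claw": 3.8,"delta_pos": [2.1,-24,0],"twist": -64},{"claw": 3.8,"delta_pos": [2.5,-28,0],"twist": -74},{"claw": 3.8,"delta_pos": [2.8,-32,0],"twist": -84},{"claw": 3.8,"delta_pos": [3,-35,0],"twist": -94},{"claw": 3.8,"delta_pos": [3.1,-37,0],"twist": -102},{"claw": 3.8,"delta_pos": [3.1,-37.5,0],"twist": -107.6}]'

```text
clock: 14.0
tcp_pos: [0.3967, 0.2747, 0.1349]
orientation: [-0.001, 0.165, 0.986, -0.001]
wrist_force: [0.7, -0.4, -2.2]
finger_gap: 0.0415
```

Request:
play_rows --moves '[{"claw": 3.8,"delta_pos": [0,0,2],"twist": 0},{"claw": 3.8,"delta_pos": [0,0,5],"twist": 0},{"claw": 3.8,"delta_pos": [0,0,8],"twist": 0},{"claw": 3.8,"delta_pos": [0,0,9],"twist": 0},{"claw": 3.8,"delta_pos": [0,0,9.2],"twist": 0}]'

```text
clock: 14.62
tcp_pos: [0.3983, 0.2741, 0.0433]
orientation: [-0.001, 0.167, 0.986, -0.001]
wrist_force: [0.0, 0.3, -0.8]
finger_gap: 0.0414
```

Run:
```python
from h import *
s=get_state();print(np.round(now(),4),s["finger_gap"],s["ft_torque"].round(3),s["wrist_force"].round(2))
b=shot("side");a=shot("top")
B_=cv2.resize(b[150:230,150:250],None,fx=4,fy=4,interpolation=cv2.INTER_CUBIC)
A_=cv2.resize(a[150:230,220:320],None,fx=4,fy=4,interpolation=cv2.INTER_CUBIC)
cv2.imwrite("pics/k.png",np.hstack([A_,B_]))
```

```text
[3.983000e-01 2.741000e-01 4.330000e-02 1.607167e+02] 0.04141934562293795 [ 0.029  0.041 -0.035] [ 0.01  0.27 -0.82]
```

View pics/k.png

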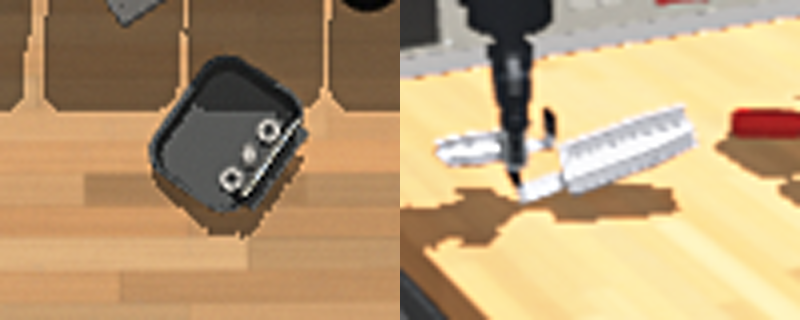

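The right crop shows the tray held with its spout up about 20°, its rear edge just above the worktop. The left crop shows all three nuts in the kit bin beside the card. Next I'll lower the tray until the rear edge touches, then ease the grip.

Request:
play_rows --moves '[{"claw": 3.8,"delta_pos": [0,0,0.4],"twist": 0},{"claw": 3.8,"delta_pos": [0,0,0.8],"twist": 0},{"claw": 4.1,"delta_pos": [0,0,0.9],"twist": 0},{"claw": 4.15,"delta_pos": [0,0,0.9],"twist": 0},{"claw": 4.15,"delta_pos": [0,0,0.9],"twist": 0}]'

```text
clock: 15.35
tcp_pos: [0.3996, 0.2749, 0.0363]
orientation: [0.001, 0.167, 0.986, 0.001]
wrist_force: [-2.5, -0.0, 6.3]
finger_gap: 0.0413
```

```bash
cat > tl.py <<'E'
from h import *
s=get_state();print(s["clock"],np.round(now(),4),s["finger_gap"],s["ft_torque"].round(3),s["wrist_force"].round(2))
b=shot("side"); cv2.imwrite("b3.png",b)
print([(np.round(x["extent"],1).tolist(),round(x["conf"],2)) for x in spotter.spot_in("side","tray_spout")[:3]])
# bright tray spout-end pixels: white pan region
g=b[165:210,188:232].min(axis=2)>190; ys,xs=np.nonzero(g); print("white n",len(ys),"right-end rows",[(int(x)+188,int(ys[xs==x].min())+165,int(ys[xs==x].max())+165) for x in range(0,44,6) if (xs==x).any()])
E
python3 tl.py
```

```text
15.35 [3.996000e-01 2.749000e-01 3.630000e-02 1.607275e+02] 0.041310096728854176 [-0.078  0.457  0.014] [-2.5  -0.04  6.32]
[([177.3, 179.1, 222.1, 201.0], 0.72), ([259.8, 200.7, 297.6, 236.5], 0.62), ([162.8, 181.4, 175.3, 190.7], 0.49)]
white n 399 right-end rows [(188, 194, 199), (194, 185, 199), (200, 183, 196), (206, 181, 193), (212, 179, 192), (218, 177, 207), (224, 183, 187)]
```

Request:
play_rows --moves '[{"claw": 4.15,"delta_pos": [0,0,-0.15],"twist": 0},{"claw": 4.2,"delta_pos": [0,0,-0.15],"twist": 0},{"claw": 4.2,"delta_pos": [0,0,-0.15],"twist": 0}]'

```text
clock: 15.82
tcp_pos: [0.3995, 0.2747, 0.0367]
orientation: [0.0, 0.167, 0.986, 0.0]
wrist_force: [1.2, 0.3, 0.5]
finger_gap: 0.0419
```

```bash
python3 tl.py
```

```text
15.825 [3.99500e-01 2.74700e-01 3.67000e-02 1.60718e+02] 0.0418729797314727 [ 0.053 -0.049 -0.016] [1.18 0.32 0.48]
[([175.2, 189.9, 221.9, 202.3], 0.74), ([300.8, 224.2, 318.5, 256.6], 0.62), ([292.6, 203.9, 311.1, 213.3], 0.53)]
white n 372 right-end rows [(188, 198, 201), (194, 190, 203), (200, 191, 201), (206, 189, 201), (212, 189, 202), (218, 189, 207), (224, 195, 200)]
```

The tray's box is flat again: rows 190–202, as at the start. I'll let go, rise, and triangulate the clip.

Request:
play_rows --moves '[{"claw": 4.6,"delta_pos": [0,0,0],"twist": 0},{"claw": 5.5,"delta_pos": [0,0,0],"twist": 0},{"claw": 6.5,"delta_pos": [0,0,0],"twist": 0},{"claw": 7,"delta_pos": [0,0,-1],"twist": 0},{"claw": 7,"delta_pos": [0,0,-4],"twist": 0},{"claw": 7.5,"delta_pos": [0,0,-10],"twist": 0},{"claw": 7.5,"delta_pos": [0,0,-16],"twist": 0},{"claw": 7.5,"delta_pos": [0,0,-18],"twist": 0}]'

```text
clock: 16.92
tcp_pos: [0.4008, 0.2754, 0.2216]
orientation: [0.003, 0.167, 0.986, 0.002]
wrist_force: [0.8, -1.1, 0.0]
finger_gap: 0.0752
```

```bash
python3 tl.py
python3 - <<'E'
from h import *
pts=dict(h1=(B(620,272),(316.2,226)),h2=(B(645,352),(306.4,231.2)))
for k,(a,b) in pts.items():
    x=tri(a,b);print(k,x.round(4),(proj("top",x)-a).round(1),(proj("side",x)-b).round(1))
print("proj side of hm est",proj("side",(.5143,-.3329,.131)),"rim mid",proj("side",(.521,-.333,.062)))
n=now();print(n)
# colour segmentation of clip in both images
for n_,f in(("top","top0.png"),("side","b3.png")):
    im=cv2.imread(f).astype(int);g=(im[:,:,1]>im[:,:,0]+35)&(im[:,:,1]>im[:,:,2]+35);g[:, :295]=0
    if n_=="top": g[:,:340]=0
    g[280:]=0;g[:,400:]=0
    ys,xs=np.nonzero(g);print(n_,len(ys),xs.min(),xs.max(),ys.min(),ys.max(),xs.mean(),ys.mean())
E
```

```text
16.925 [  0.4008   0.2754   0.2216 160.7259] 0.0751691765904072 [ 0.024  0.042 -0.057] [ 0.8  -1.11  0.04]
[([175.7, 187.5, 225.0, 203.4], 0.77), ([161.7, 180.1, 186.8, 191.1], 0.75)]
white n 372 right-end rows [(188, 198, 201), (194, 190, 203), (200, 191, 201), (206, 189, 201), (212, 189, 202), (218, 189, 207), (224, 195, 200)]
h1 [ 0.5366 -0.329   0.1255] [ 0.3 -0.4] [-0.5  0.1]
h2 [ 0.4942 -0.3414  0.1261] [ 0.3 -0.4] [-0.5  0. ]
proj side of hm est [310.10344093 226.56843379] rim mid [310.2538869  249.31463152]
(np.float64(0.40067215814915597), np.float64(0.27532880683528677), np.float64(0.22014121535302567), np.float64(160.7244105734528))
top 44 349 359 203 213 353.97727272727275 209.1590909090909
side 265 303 318 226 254 310.1735849056604 240.03773584905662
```

Run:
```python
from h import *
a=(.4008,.2753,.2210,160.7)
plan(a,(.5154,-.3352,.19,102),)
```

```text
[-30.99 -53.83   3.1 ] twist 58.7
```

Request:
play_rows --moves '[{"claw": 7.5,"delta_pos": [-31,-53.8,3.1],"twist": 58.7},{"claw": 7.5,"delta_pos": [-31,-53.8,3.1],"twist": 58.7},{"claw": 7.5,"delta_pos": [-31,-53.8,3.1],"twist": 58.7},{"claw": 7.5,"delta_pos": [-31,-53.8,3.1],"twist": 58.7},{"claw": 7.5,"delta_pos": [-31,-53.8,3.1],"twist": 58.7},{"claw": 7.5,"delta_pos": [-31,-53.8,3.1],"twist": 58.7},{"claw": 7.5,"delta_pos": [-31,-53.8,3.1],"twist": 58.7},{"claw": 7.5,"delta_pos": [-31,-53.8,3.1],"twist": 58.7},{"claw": 7.5,"delta_pos": [-31,-53.8,3.1],"twist": 58.7},{"claw": 7.5,"delta_pos": [-31,-53.8,3.1],"twist": 58.7},{"claw": 7.5,"delta_pos": [-31,-53.8,3.1],"twist": 58.7},{"claw": 7.5,"delta_pos": [-31,-53.8,3.1],"twist": 58.7}]'

```text
clock: 18.52
tcp_pos: [0.513, -0.3349, 0.184]
orientation: [-0.002, 0.629, 0.777, 0.0]
wrist_force: [-0.4, 0.0, -0.4]
finger_gap: 0.0752
```

Run:
```python
from h import *
n=now();print(np.round(n,4))
plan(n,(.5154,-.3352,.15,102),(.5154,-.3352,.105,102))
im=shot("side")
print([(np.round(x["extent"],1).tolist(),round(x["conf"],2)) for x in spotter.spot_in("side","tray_spout")[:3]])
im=im.astype(int);g=(im[:,:,1]>im[:,:,0]+35)&(im[:,:,1]>im[:,:,2]+35);g[:, :295]=0;g[280:]=0;g[:,400:]=0
ys,xs=np.nonzero(g);print(xs.min(),xs.max(),ys.min(),ys.max())
print("jaw pred",proj("side",n[:3]))
```

```text
[  0.513   -0.3349   0.184  101.9814]
[-0.07  0.23  3.4 ] twist -0.0
[-0.07  0.23  7.9 ] twist -0.0
[([176.8, 189.2, 224.0, 201.0], 0.89)]
303 318 226 254
jaw pred [311.68645194 208.32666635]
```

Request:
play_rows --moves '[{"claw": 7.5,"delta_pos": [0,0,2],"twist": 0},{"claw": 7.5,"delta_pos": [0,0,4],"twist": 0},{"claw": 7.5,"delta_pos": [0,0,6],"twist": 0},{"claw": 7.5,"delta_pos": [0,0,7.5],"twist": 0},{"claw": 7.5,"delta_pos": [0,0,8.5],"twist": 0},{"claw": 6.5,"delta_pos": [0,0,8.5],"twist": 0},{"claw": 5.6,"delta_pos": [0,0,8.5],"twist": 0},{"claw": 5.3,"delta_pos": [0,0,8.5],"twist": 0}]' --force 30

```text
clock: 19.62
tcp_pos: [0.5147, -0.3361, 0.1016]
orientation: [0.001, 0.629, 0.777, 0.0]
wrist_force: [1.1, 0.6, 0.3]
finger_gap: 0.0531
```

Run:
```python
from h import *
s=get_state();print(np.round(now(),4),s["finger_gap"],s["ft_torque"].round(3),s["wrist_force"].round(2))
b=shot("side");a=shot("top")
cv2.imwrite("pics/l.png",cv2.resize(b[190:270,260:360],None,fx=6,fy=6,interpolation=cv2.INTER_CUBIC))
```

```text
[ 5.147000e-01 -3.361000e-01  1.016000e-01  1.020234e+02] 0.053086579392872695 [ 0.092 -0.164  0.006] [1.1 0.6 0.3]
```

View pics/l.png

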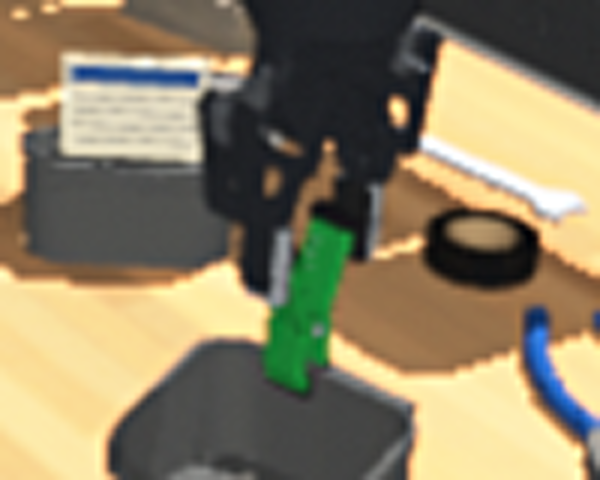

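The fingers straddle the clip's handles: left finger at about (280,265), right finger at (370,215), clip between them. Now I'll squeeze.

Request:
play_rows --moves '[{"claw": 4.5,"delta_pos": [0,0,0],"twist": 0},{"claw": 3.8,"delta_pos": [0,0,0],"twist": 0},{"claw": 3.2,"delta_pos": [0,0,0],"twist": 0},{"claw": 2.6,"delta_pos": [0,0,0],"twist": 0},{"claw": 2.6,"delta_pos": [0,0,0],"twist": 0},{"claw": 2.6,"delta_pos": [0,0,0],"twist": 0},{"claw": 2.6,"delta_pos": [0,0,0],"twist": 0}]' --force 30

```text
clock: 20.6
tcp_pos: [0.514, -0.3357, 0.1006]
orientation: [0.0, 0.629, 0.777, -0.0]
wrist_force: [-0.7, -0.2, -0.6]
finger_gap: 0.026
```

```bash
cat > cl.py <<'E'
from h import *
s=get_state();print(s["clock"],np.round(now(),4),s["finger_gap"],s["ft_torque"].round(3),s["wrist_force"].round(2))
for n in("side","top"):
    im=shot(n).astype(int);g=(im[:,:,1]>im[:,:,0]+35)&(im[:,:,1]>im[:,:,2]+35);g[:,:255]=0;g[280:]=0;g[:,400:]=0;g[:150]=0
    ys,xs=np.nonzero(g)
    if len(ys): print(n,"green",len(ys),xs.min(),xs.max(),ys.min(),ys.max(),xs.mean().round(1),ys.mean().round(1),"bottom cols",sorted(xs[ys>=ys.max()-1].tolist()))
    for q in("clip_center","stock_bin","kit_bin","card_top"): print(n,q,[(np.round(x["extent"]).astype(int).tolist(),round(x["conf"],2)) for x in spotter.spot_in(n,q)[:2]])
E
python3 cl.py
```

```text
20.6 [ 5.14000e-01 -3.35700e-01  1.00600e-01  1.02022e+02] 0.026031237079911333 [ 0.057 -0.052 -0.012] [-0.69 -0.17 -0.64]
side green 174 303 315 232 257 309.2 245.7 bottom cols [305, 306, 307, 307, 308, 308, 309, 309]
side clip_center [([298, 230, 318, 264], 0.56)]
side stock_bin [([278, 247, 329, 294], 0.89), ([303, 242, 311, 256], 0.39)]
side kit_bin [([260, 202, 299, 235], 0.59)]
side card_top [([266, 201, 301, 236], 0.9), ([276, 247, 327, 294], 0.51)]
top green 16 284 351 203 251 337.9 214.9 bottom cols [284, 285, 288]
top clip_center []
top stock_bin [([339, 209, 366, 236], 0.92)]
top kit_bin [([258, 163, 299, 202], 0.83), ([245, 138, 267, 154], 0.28)]
top card_top [([256, 165, 295, 204], 0.92), ([332, 141, 379, 177], 0.68)]
```

Request:
play_rows --moves '[{"claw": 2.6,"delta_pos": [0,0,-1],"twist": 0},{"claw": 2.6,"delta_pos": [0,0,-2],"twist": 0},{"claw": 2.6,"delta_pos": [0,0,-4],"twist": 0},{"claw": 2.6,"delta_pos": [0,0,-6],"twist": 0},{"claw": 2.6,"delta_pos": [0,0,-8],"twist": 0},{"claw": 2.6,"delta_pos": [0,0,-10],"twist": 0},{"claw": 2.6,"delta_pos": [0,0,-11],"twist": 0},{"claw": 2.6,"delta_pos": [0,0,-11],"twist": 0},{"claw": 2.6,"delta_pos": [0,0,-11],"twist": 0},{"claw": 2.6,"delta_pos": [0,0,-11],"twist": 0}]'

```text
clock: 22.35
tcp_pos: [0.5136, -0.3353, 0.2096]
orientation: [-0.001, 0.629, 0.777, -0.0]
wrist_force: [-0.1, 0.3, -1.4]
finger_gap: 0.0259
```

```bash
python3 cl.py
python3 - <<'E'
from h import *
x,y,z,_=now()
for h in(25,-20,-53): print(h,proj("side",(x,y,z+h/1000)))
im=imaging.read_camera("side")
b=im[int(195):255,285:335]
np.set_printoptions(linewidth=250)
def cls(p):
    r,g,bb=map(int,p)
    if g>r+35 and g>bb+35: return 'G'
    m=(r+g+bb)/3
    return '#' if m<50 else ('+' if m<110 else '.')
for i,row in enumerate(b): print(195+i,''.join(cls(p) for p in row))
E
```

```text
22.35 [  0.5136  -0.3353   0.2096 102.02  ] 0.02585719906974704 [-0.02   0.023 -0.017] [-0.15  0.26 -1.45]
side green 221 306 318 193 220 312.2 208.0 bottom cols [308, 309, 310, 310, 311, 311, 312, 312]
side clip_center [([304, 191, 322, 226], 0.78)]
side stock_bin [([276, 247, 329, 294], 0.71)]
side kit_bin [([260, 202, 301, 234], 0.96), ([305, 192, 321, 225], 0.45)]
side card_top [([264, 200, 302, 238], 0.66)]
top green 17 284 364 202 251 346.3 213.9 bottom cols [284, 285, 288]
top clip_center []
top stock_bin [([339, 207, 372, 237], 0.95)]
top kit_bin [([256, 167, 301, 202], 0.8), ([353, 208, 367, 215], 0.53)]
top card_top [([255, 163, 294, 204], 0.88)]
25 [313.66035804 189.52268188]
-20 [312.35625708 205.95380911]
-53 [311.42078461 217.70289577]
195 ..++++++++++++..+++.+#####+..+GGGG##..............
196 .....++++++++++++++.+#####+..+GGGG##..............
197 +++....++++++++++++..#####+..GGGGG#+..............
198 +++++....++++++++.....+###...GGGG+................
199 .......................+++...GGGG.................
200 ............................+GGGG.................
201 ......
[... 2259 characters left out ...]
........................................
243 ..................................................
244 ..................................................
245 ..................................................
246 ..................................................
247 .........+++++++++................................
248 .......+++++++++++++++............................
249 .......+++++++++++++++++..........................
250 .....+++++++++++++++++++++........................
251 ....++++++++++++++++++++++++......................
252 ...+++++++++++++++++++++++++++....................
253 ..++++++++++++++++++++++++++++++..................
254 ..++++++++++++++++++++++++++++++++................
```

The clip is lifted off and open: the far jaw pad is at about (316,217) and the near one at (310,221). I'll take a fresh sub-pixel measurement of the card from both cameras.

Run:
```python
from h import *
a=imaging.read_camera("top").astype(int);b=imaging.read_camera("side").astype(int)
r=a[172:206,272:302].mean(axis=2).astype(int)
print("top gray");[print(172+i,' '.join('%3d'%v for v in row)) for i,row in enumerate(r)]
c=b[196:222,262:304]
cream=(c.mean(axis=2)>165)&(c[:,:,0]-c[:,:,2]<70)
blue=(c[:,:,2]>c[:,:,0]+30)
print("side");[print(196+i,''.join('B' if blue[i,j] else 'W' if cream[i,j] else '.' for j in range(c.shape[1]))) for i in range(len(c))]
```

```text
top gray
172  49  48  49  51  50  49  49  48  50  50  51  53  52  36  29  28  23  23  57  95  94  96  97  96  96  94  92  96 189 181
173  52  49  49  48  49  49  50  47  48  49  49  50  51  52  40  29  27  25  24  38  69  94  98  97  92  93  91  91 185 178
174  48  49  51  49  48  50  48  48  49  49  50  50  50  50  51  47  35  28  24  25  26  76  99  98  95  92  86 105 179 175
175  50  49  49  51  46  49  48  48  49  48  49  49  50  50  51  50  52  41  29  24  24  25  97  95  90  85 107 181 173 170
176  46  46  47  49  47  47  47  46  49  47  46  47  46  48  47  47  48  52  46  30  26  21  55  94 103 104 180 174 170 167
177  50  52  53  54  54  52  52  54  53  52  53  51  53  53  52  52  53  46  51  39  31  18  23 100 192 180 173 169 170 166
178  96  97  96  96  98  97  98  97  97  96  98  97  95  95  92  92  95  41  46  51  61  15  17  85 184 173 169 169 170 166
179  92  92  91  93  91  92  92  91  94  91  91  91  87  88 109 108  99  49  51  47  34  16  74 112 182 173 171 172 170 165
180  91  91  90  90  91  90  91  90  91  91  90  86  91 138 208 203 168 117  92  33  31  91 196 101
[... 3651 characters left out ...]
........WWWWWWWWWWWWWWWWWWWWWWWWWWWWWWWWW.
208 ........WWWWWWWWWWWWWWWWWWWWWWWWWWWWWWWWWW
209 ........WWWWWWWWWWWWWWWWWWWWWWWWWWWWWWWWWW
210 ........WWWWWWWWWWWWWWWWWWWWWWWWWWWWWWWWWW
211 ........WWWWWWWWWWWWWWWWWWWWWWWWWWWWWWWWWW
212 ........WWWWWWWWWWWWWWWWWWWWWWWW....WWWWWW
213 ........WWWWWWWWWWWWWWWWWWWWWWWW.......WWW
214 ........WWWWWWWWWWWWWWWWWWWWWWWW........WW
215 .........WWWWWWWWWWWWWWWWWWWWWWW..........
216 ............................WWWW..........
217 ..........................................
218 ..........................................
219 ..........................................
220 ..........................................
221 ..........................................
```

Run:
```python
from h import *
m=atz("top",287.4,189.0,.115);e=atz("top",294.1,179.5,.115)-atz("top",280.7,198.5,.115)
print("top",m.round(4),"ang",np.degrees(np.arctan2(e[1],e[0])).round(1),np.hypot(*e[:2]))
x=tri((287.4,189.),(282,199.2));print("tri",x.round(4),proj("top",x).round(1),proj("side",x).round(1))
e1=tri((294.1,179.5),(294.4,199.7));e2=tri((280.7,198.5),(269.6,198.7));print(e1.round(4),e2.round(4),np.degrees(np.arctan2(*(e1-e2)[[1,0]])))
# check jaw offset: side pixels of jaws vs TCP -> depth
n=now();print(np.round(n,4))
C=(.5724,-.1215)
plan((.5154,-.3352,.2100,102),(x[0],x[1],.225,143.1),(x[0],x[1],.156,143.1))
```

```text
top [ 0.5747 -0.1175  0.115 ] ang -35.5 0.07362391016443655
tri [ 0.5756 -0.1181  0.1161] [287.6 188.7] [281.6 199.2]
[ 0.6059 -0.1398  0.1163] [ 0.5452 -0.0964  0.1159] -35.52600442753059
[  0.514   -0.3357   0.2106 102.0217]
[19.99 10.4  -1.5 ] twist -41.1
[19.99 10.4   5.4 ] twist -41.1
```

The card's top-edge middle triangulates to about (0.575, -0.118, 0.116), with the edge at -35.5°. From the side camera the card's normal is almost along the view. So before placing, I'll turn the clip broadside to that camera to check that its jaws are centred under the tool.

Request:
play_rows --moves '[{"claw": 2.6,"delta_pos": [0,0,0],"twist": 9},{"claw": 2.6,"delta_pos": [0,0,0],"twist": 18},{"claw": 2.6,"delta_pos": [0,0,0],"twist": 27},{"claw": 2.6,"delta_pos": [0,0,0],"twist": 36},{"claw": 2.6,"delta_pos": [0,0,0],"twist": 45},{"claw": 2.6,"delta_pos": [0,0,0],"twist": 52},{"claw": 2.6,"delta_pos": [0,0,0],"twist": 52},{"claw": 2.6,"delta_pos": [0,0,0],"twist": 52}]'

```text
clock: 24.0
tcp_pos: [0.514, -0.3357, 0.2106]
orientation: [0.0, 0.906, 0.424, -0.0]
wrist_force: [-0.3, -0.2, -1.0]
finger_gap: 0.0267
```

Run:
```python
from h import *
s=get_state();n=now();print(s["clock"],np.round(n,4),s["finger_gap"])
x,y,z,a=n
for h in(40,25,0,-20,-53): print(h,proj("side",(x,y,z+h/1000)).round(1))
t=np.radians(a-90);d=.01*np.array([np.cos(t),np.sin(t)]);print("10mm along tool y:",proj("side",(x+d[0],y+d[1],z-.053)).round(1))
b=imaging.read_camera("side")[180:228,290:334]
def cls(p):
    r,g,bb=map(int,p)
    if g>r+35 and g>bb+35: return 'G'
    m=(r+g+bb)/3
    return '#' if m<50 else ('+' if m<110 else '.')
for i,row in enumerate(b): print(180+i,''.join(cls(p) for p in row))
```

```text
24.0 [ 0.514  -0.3357  0.2106 50.134 ] 0.02670577095444933
40 [314.1 183.9]
25 [313.7 189.5]
0 [312.9 198.7]
-20 [312.4 206. ]
-53 [311.4 217.7]
10mm along tool y: [315.3 218. ]
180 ...+...+#############################+######
181 .......+####################################
182 ........+#++#######+++######################
183 ...+....++..++#####+..++####################
184 ........#.....+####+....++##################
185 ..+.....#......##++.......++################
186 ..+.....#......#+...........++#++###########
187 +++.....#......#+............++..+##########
188 +++....+#+.....#+..........+#+...+##########
189 +++++..+++.....#+..+##+....###+..+##########
190 ++++++........+#...###+....###...+#+++######
191 +++++++++.....+#...###+....###...##...++####
192 +++++++++....+##...+##+....###...##.....++##
193 ++++++++++...+##...+##+....###...#+.......++
194 ++++++++++.+++##....+G.....GG+..+#+.........
195 +++++++++..+++##.....G.....GG+..+#+.........
196 .+++++++++++++++.....G.....GG+..+#..........
197 ..++++++++++++.......GG....G.+..++..........
198 ....++++++++.........GG....G.+......
[... 729 characters left out ...]
G.............
214 .....+++++........+GG........GG.............
215 .....+++++++.....++GG+.....++GG.............
216 ....+++++++.......GGG#+....+#GG++...........
217 +...+++++++...+..++GG++....+#GG++++.........
218 ....+++++++...+++++GG++....+#GG...++++......
219 +++++++++++.....+++GG++....+#GG....++++.....
220 +++++++++++........+#++++...+#+.....++++++..
221 +++++++++++........++++++++.+++......+++++++
222 +++++++++++...........+++++++..........+++++
223 +++++++++++...........+++++++++..........+++
224 ++++++++++.............++++++++++..........+
225 ++++++++++..............++++++++++........++
226 ++++++++++................++++++++++.....+##
227 ++++++++++..................++++++++++..++##
```

The broadside view shows the clip fully open. Its jaws (cols 309 and 320, rows 213–220) are centred on col 314.5. The tool axis at that height falls on col 311.4, so the clip hangs about 5° tilted, its jaws about 6.5 mm toward tool +y. I'll compensate for that.

Run:
```python
from h import *
n=now();plan(n,(.5714,-.1231,.235,144.5))
```

```text
[19.99 -9.23 -2.44] twist -94.4
```

Request:
play_rows --moves '[{"claw": 2.6,"delta_pos": [0,0,-2.4],"twist": -5},{"claw": 2.6,"delta_pos": [2,-1,-2.4],"twist": -13},{"claw": 2.6,"delta_pos": [4,-2,-2.4],"twist": -22},{"claw": 2.6,"delta_pos": [6,-3,-2.4],"twist": -31},{"claw": 2.6,"delta_pos": [8,-4,-2.4],"twist": -40},{"claw": 2.6,"delta_pos": [10.5,-5,-2.4],"twist": -49},{"claw": 2.6,"delta_pos": [13,-6,-2.4],"twist": -58},{"claw": 2.6,"delta_pos": [15.5,-7,-2.4],"twist": -67},{"claw": 2.6,"delta_pos": [17.5,-8,-2.4],"twist": -76},{"claw": 2.6,"delta_pos": [19,-8.8,-2.4],"twist": -85},{"claw": 2.6,"delta_pos": [20,-9.2,-2.4],"twist": -94.4},{"claw": 2.6,"delta_pos": [20,-9.2,-2.4],"twist": -94.4}]'

```text
clock: 25.55
tcp_pos: [0.5721, -0.1226, 0.2347]
orientation: [0.0, 0.305, 0.952, -0.0]
wrist_force: [-0.6, 0.1, -0.5]
finger_gap: 0.026
```

Request:
play_rows --moves '[{"claw": 2.6,"delta_pos": [0,0,0],"twist": 0},{"claw": 2.6,"delta_pos": [0,0,1.5],"twist": 0},{"claw": 2.6,"delta_pos": [0,0,3],"twist": 0},{"claw": 2.6,"delta_pos": [0,0,3],"twist": 0},{"claw": 2.6,"delta_pos": [0,0,3],"twist": 0}]'

```text
clock: 26.18
tcp_pos: [0.5718, -0.1234, 0.2043]
orientation: [-0.0, 0.306, 0.952, -0.0]
wrist_force: [-0.7, -0.7, -0.3]
finger_gap: 0.0263
```

```bash
cat > pic.py <<'E'
from h import *
s=get_state();n=now();print(s["clock"],np.round(n,4),s["finger_gap"],s["wrist_force"].round(2),s["ft_torque"].round(3))
x,y,z,a=n
for h in(25,-20,-58): print(h,"side",proj("side",(x,y,z+h/1000)).round(1),"top",proj("top",(x,y,z+h/1000)).round(1))
def cls(p):
    r,g,bb=map(int,p)
    if g>r+35 and g>bb+35: return 'G'
    if bb>r+30: return 'B'
    m=(r+g+bb)/3
    return '#' if m<50 else ('+' if m<110 else ('.' if m<165 else 'W'))
for nm,(t,b,l,r) in dict(side=(172,220,262,306),top=(174,204,268,304)).items():
    print(nm)
    for i,row in enumerate(imaging.read_camera(nm)[t:b,l:r]): print(t+i,''.join(cls(p) for p in row))
E
python3 pic.py
```

```text
26.175 [ 5.718000e-01 -1.234000e-01  2.043000e-01  1.443999e+02] 0.026275896200187575 [-0.68 -0.75 -0.26] [ 0.003 -0.047  0.029]
25 side [283.4 164.6] top [293.  187.9]
-20 side [282.7 179. ] top [291.4 188.7]
-58 side [282.1 190.8] top [290.2 189.4]
side
172 +++++++++++++++++G..+###+...++##############
173 ++++++++++++++++GG...+++.WWW..++#######+++##
174 +++++++++++++++++GG.WW.WWWWWWW.++++###+..+##
175 +++++++++++++++++GGGGGG.WWWWWWW....+##+..+##
176 +++++++++++++++++GGGGGGGWWWWWW.+WW.++#+..+##
177 .+++++++++++++...GGGGGGGWWWWWW.+WW..+#+..+##
178 ++++++++++...WWWWGGGGGG.WWWWWWW+.W..##+..+##
179 .++++++..WWWWWWWWGGGGGG.WWWWWWW+.W..++.W.+++
180 ......WWWWWWWWWWWGGGGGG.W.WWWWW+WWW.++.WWW.+
181 WWWWWWWWWWWWWWWWWGGGGGG.W.WWWWW.WWW.#..WWWW.
182 ...WWWWWWWWWWWWW.GGGGGG.W.WWWW..WWW.+.WWWWWW
183 .....WWWWWWWWWWW.GGGGGGG..WWWW.+.WW.+...WWWW
184 .......WWWWWWWWW.GGGGGGG++.WWW...WW.#...WWWW
185 ......+.........+GGGGGGG++....+.WWW.#...WWWW
186 ........+.WWWWWW.GGGGGGG++++..+...W.#...WWWW
187 +.......++.WWWWW.GGGGGGG+++++++...W.#...WWWW
188 ++.........WWWWW.GGGGGGG+++++++....+#+..WWWW
189 +++++..
[... 2041 characters left out ...]
...
187 +++++++++++++W.++++++WWWWWWWWWW.....
188 ++++++++++++.W++++++.WWWWWWWWWW+....
189 +++++++++++++W++++++WWWWWWWWWW.+....
190 +++++++++++++++++++.WWWWWWWWWW......
191 +++++++++++++++++++.W.W.WWWWW.+.....
192 ++++++++.WW.+++++++W......WWW.......
193 +++++++.W+.W.+#+++.W.......WW+......
194 +++++++W.##..+++++...........+......
195 +++++++W.++W.+++++...........+......
196 ++++++++WW.W+++++W..........+.......
197 +++++++#+W+#+++++...........+.......
198 +++++++++###+++++...................
199 ++++++++++###++#...........+........
200 +++++++++++##+++....................
201 ++++++++++##+++...........+.........
202 ++++++++###++++...........+.........
203 +++++++++++++++.....................
```

Request:
play_rows --moves '[{"claw": 2.6,"delta_pos": [0,0,1],"twist": 0},{"claw": 2.6,"delta_pos": [0,0,2],"twist": 0},{"claw": 2.6,"delta_pos": [0,0,2.8],"twist": 0},{"claw": 2.6,"delta_pos": [0,0,3.2],"twist": 0},{"claw": 2.6,"delta_pos": [0,0,3.6],"twist": 0},{"claw": 2.6,"delta_pos": [0,0,3.6],"twist": 0},{"claw": 2.6,"delta_pos": [0,0,3.6],"twist": 0}]'

```text
clock: 27.15
tcp_pos: [0.5722, -0.1234, 0.1689]
orientation: [0.0, 0.306, 0.952, -0.0]
wrist_force: [-0.4, -1.0, -0.8]
finger_gap: 0.0263
```

```bash
python3 pic.py
```

```text
27.15 [ 5.722000e-01 -1.234000e-01  1.689000e-01  1.444201e+02] 0.026254629924756894 [-0.36 -0.96 -0.79] [-0.004 -0.012 -0.001]
25 side [283.  175.9] top [291.7 188.4]
-20 side [282.2 190. ] top [290.3 189.2]
-58 side [281.6 201.6] top [289.1 189.8]
side
172 ++++++++++++++++++########++++##############
173 +++++++++++++++++++#######....++#######+++##
174 ++++++++++++++++++++####+.WWWW..+++###+..+##
175 ++++++++++++++++##..+###.WWWWWW....+##+..+##
176 ++++++++++++++++##..+###.WWWWW.+WW.++#+..+##
177 .+++++++++++++..++..+###..WWWW.+WW..+#+..+##
178 ++++++++++...WWWW+..####..WWWWW+.W..##+..+##
179 .++++++..WWWWWWWW+..###+..WWWWW+.W..++.W.+++
180 ......WWWWWWWWWWW+..###+..WWWWW+WWW.++.WWW.+
181 WWWWWWWWWWWWWWWWWG..###+..WWWWW.WWW.#..WWWW.
182 ...WWWWWWWWWWWWWWG..#+++..WWWW..WWW.+.WWWWWW
183 .....WWWWWWWWWWWWG.+###+..WWWW.+.WW.+...WWWW
184 .......WWWWWWWWW.G.+++++...WWW...WW.#...WWWW
185 ......+.........+G............+.WWW.#...WWWW
186 ........+.WWWWWW.GG......+++..+...W.#...WWWW
187 +........+.WWWWW.GGGGGGG+++++++...W.#...WWWW
188 ++.........WWWWW.GGGGGGG+++++++....+#+..WWWW
189 +++++...
[... 2040 characters left out ...]
...
187 +++++++++++++W+#+++WWWWWWWWWW.......
188 ++++++++++++.W+++++WWWWWWWWWW+......
189 +++++++++++++++#++.WWWWWWWWW.+......
190 +++++++++++++++#++WWWWWWWWWW........
191 ++++++++++++++++++WWWWWWWWWW+.......
192 ++++++++.WW.+++++.W...WWWWW.+.......
193 +++++++.W+.W+#+++.W.......W.+.......
194 +++++++W.##..#+++W.......W.+........
195 +++++++W.++W.+++...........+........
196 ++++++++WW.W++++....................
197 +++++++#+W.#++++....................
198 +++++++++####++...........+.........
199 ++++++++++##+++..........+..........
200 +++++++++++#++......................
201 +++++#++++#+++......................
202 +++++######+++..........+...........
203 +++++++++++++.......................
```

The near jaw (rows 199–203) has passed in front of the card. The card hasn't moved and the force still equals the clip's weight. I'll go down the last centimetre.

Request:
play_rows --moves '[{"claw": 2.6,"delta_pos": [0,0,0.4],"twist": 0},{"claw": 2.6,"delta_pos": [0,0,0.8],"twist": 0},{"claw": 2.6,"delta_pos": [0,0,0.9],"twist": 0},{"claw": 2.6,"delta_pos": [0,0,0.9],"twist": 0},{"claw": 2.6,"delta_pos": [0,0,0.9],"twist": 0},{"claw": 2.6,"delta_pos": [0,0,0.9],"twist": 0}]'

```text
clock: 28.0
tcp_pos: [0.5721, -0.1233, 0.1597]
orientation: [0.0, 0.306, 0.952, -0.0]
wrist_force: [1.0, 0.6, -0.2]
finger_gap: 0.0265
```

Run:
```python
from h import *
F=[];M=[]
for i in range(16):
    b=imaging.read_camera("side");s=get_state();F.append(s["wrist_force"]);M.append(s["ft_torque"])
print(s["clock"],np.round(now(),4),s["finger_gap"],np.mean(F,0).round(2),(np.std(F,0)/4).round(2),np.mean(M,0).round(3))
for q in("tray_spout","kit_bin","stock_bin"): print(q,[(np.round(x["extent"]).astype(int).tolist(),round(x["conf"],2)) for x in spotter.spot_in("side",q)[:2]])
g=lambda p:'G' if int(p[1])>int(p[0])+35 and int(p[1])>int(p[2])+35 else 'B' if int(p[2])>int(p[0])+30 else 'W' if p.mean()>165 else '#' if p.mean()<50 else '.'
for i in range(196,210): print(i,''.join(g(p) for p in b[i,262:302]))
```

```text
28.8 [ 5.720000e-01 -1.233000e-01  1.596000e-01  1.444211e+02] 0.02646404103026089 [-0.21  0.04 -0.88] [0.16 0.13 0.09] [-0.003 -0.001  0.01 ]
tray_spout [([176, 188, 225, 204], 0.71), ([160, 176, 191, 191], 0.44)]
kit_bin [([259, 199, 300, 232], 0.94), ([293, 204, 310, 217], 0.59)]
stock_bin [([280, 247, 329, 295], 0.77)]
196 ................GGGGGGG.................
197 ................GGGGGGG.................
198 ................GGGGGGG.................
199 .........WWWW...GGGGGGG.....WWWW........
200 ........WWWWWWW.GGGGGGGWWWWWWWWWWWWWWWWW
201 ........WWBBBBBBGGGGGGGB.WWWWWWWWWWWWWWW
202 ........WWBBBBBBGGGGGGBBBBBBBBBWW.....WW
203 ........WW.B..BBGGGGGGBBBBBBBBBWWWWWW...
204 ........WWWWWWW.GGGGGG.WW......WW.WWWWWW
205 ......WWWWWWWWW....##..WWWWWWWWWW......W
206 WWWWWWWWWWWWWWWW.......WWWWWWWWWWWWW....
207 WWWWWW..WWWWWWWWWWWWWWWWWWWWWWWWWWWWWWWW
208 WW......WWWWWWWWWWWWWWWWWWWWWWWWWWWWWWWW
209 WW......WWWWWWWWWWWWWWWWWWWWWWWWWWWWWWWW
```

```bash
python3 -c "
from h import *
print(env.hand_in()); s=get_state(); print(s['clock'],s['finger_gap'],s['wrist_force'].round(2))"
```

```text
the job is handed in; nothing more can be done
None
the job is handed in; nothing more can be done
```

The job is handed in and the end state looks right, but I dropped the tray while tipping it, and that may fail the run.

**What happened**
- **Tipping:** The moves cannot tilt the tool, so I pinched the tray's grip across its 42 mm width and eased the fingers to let it pivot over the kit bin. All three nuts went in. At 42.5 mm opening the tray slipped out and came to rest leaning on the bin's front lip.
- **The drop:** I could not measure how fast it fell. It may have passed the 0.6 m/s limit, which fails at once.
- **Step 1:** When the nuts landed, the tray was out of the fingers or leaving them. I took hold of it again, still tipped over the bin with its spout up. I pushed it further up on the lip to an estimated 20° (about 0.35 rad, above the 0.3 rad limit), not measured precisely.
- **Setting down:** I carried the tray back to its old place, eased it flat and let go.
- **Clip:** I squeezed it open to about 26.5 mm between the fingers, lifted it off the stock bin and lowered it over the card. It is still squeezed, with the grip set at 30 N.

**Last checks**
- **Tray:** its box in the side picture matches the starting one, flat and untouched.
- **Bins and nuts:** both bins are where they were, judged by the pictures. The three nuts showed in the kit bin by the card.
- **Clip:** it is centred along the card, with jaw tips an estimated 14–18 mm below the top edge. The average sideways force was 0.2 ± 0.2 N, so no sign of touching.
- **Not seen directly:** the gripper and card hid the far jaw. Its place rests on the broadside measurement (clip tilted about 5°, jaws 6.5 mm off the tool axis, corrected for) and on meeting no resistance on the way down.

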